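Mark the third lane of the rack and push the hex keys into it

ROBOT

A 7-joint arm with a two-finger parallel gripper is mounted at the origin on a cart in front of the work surface, level with it; the furniture and walls round the work are solid. World frame = base frame: x ahead of the robot, y to its left, z up, the work surface at z = 0. Lengths are in m, angles in rad, forces in N, time in s.
With the tool pointing down it reaches from about 0.4 to 0.85 m from the base axis. Payload 10.4 kg.
Tool frame: the origin (TCP) lies midway between the tips of the shut fingers; the grasp point (between the pads) lies 19 mm behind it; z points along the fingers, y is the line along which they close (so a half turn about z gives the same grasp; the last joint's range is limited). The gripper opens to 87 mm and grips with 3 to 60 N. Pads are 19 mm wide; open, the fingers measure 117 mm over their backs; the gripper's body (75 mm by 190 mm) begins 51 mm behind the grasp point.
Start: joints at [1.083, 0.332, -0.065, 1.46, 0.022, 1.35, -0.088], TCP at [0.28, -0.559, 0.223] pointing down, gripper open.
Joint ranges: [-2.6, 2.6], [-0.5, 2.12], [-1.47, 1.34], [0.16, 2.42], [-1.27, 4.41], [0.06, 2.06], [-2.6, 2.6]. Speed limits (rad/s): [2.22, 2.22, 2.79, 2.79, 3.14, 3.14, 3.14].

INTERFACE

Orientations are given as a unit quaternion [x, y, z, w].
In Python, from bench import r gives the robot as it stands.
- The arm moves only by the tool arm_command, never from a script. Its arguments are lists of equal length, an entry for each row: "xyz": the shift along the world's x, y, z in m, a list of three; "rot": the turn, a rotation vector about the world's x, y, z in rad, a list of three. In form: {"xyz": [[tx, ty, tz], ...], "rot": [[ax, ay, az], ...]}. A call has 1 to 20 rows; each row is the pose to reach, as a shift and turn from the pose commanded when the call began; what a row does not reach only later rows make up. A row lasts 1/12 s, in which the tool goes at most 41.7 mm and 7.16 degrees, less where a joint would pass 70% of its speed; a pose out of reach is approached as far as the arm can. A call with a gripper value outside its range is refused whole. "grip" is the opening, from 0 (shut) to 1 (fully open), set as the call begins (left out, the last holds). The fingers move at their own pace and stop on an object; "squeeze" is the grip in N (left out, the last holds). Time passes only in rows, so rows that repeat a pose let the fingers close. It gives the time, the measured TCP pose, the force, the opening and the grip force at its end, in the units of the state.
- r.read_state(): the state, without advancing time (a new reading comes with each control period).
- r.camera(name): name is "scene" or "top" or "wrist"; returns the picture (400x640x3 uint8, red, green, blue); there is no depth.
- r.camera_model(name): a dict with "fx", "fy", "cx", "cy" (pixels), "T" (4x4, takes a point from camera to world coordinates). Camera axes: x right, y up, looking along -z (the intrinsics and any distortion apply to the point x, -y, -z); pixel columns grow to the right and rows downward; lengths in m; the calibration is good to about 2 mm. A picture is of the moment at which its call begins: read the wrist's pose just before it. camera_model takes no time and is no camera call; for the wrist camera it gives the pose at the moment of the call.
- r.close_job(): hands the job in; it is judged then, once.
Trained networks look in the newest picture that a camera, given by its name, has taken for a name from the list of things; names that differ only in an ending like _2 or _b are one class to them, and where a whole thing is asked for, a point or a joint stands for the part that bears it (a point fixed in the world has none). Each returns a list of dicts, best first, with "conf" (0 to 1); they miss things now and then, are a little off and sometimes report something else, mostly with a low value. They report only what shows in the picture. A call takes as long as a camera call. They do not tell look-alikes from the thing itself.
- r.look_for(label, camera): "at" ([x, y, z] in m, in the coordinates of the camera as it stood for that picture, good to about 4 mm: the middle of the surface that is visible of it).
- r.spot_point(label, camera): "at" ([x, y, z] in m, in the coordinates of the camera as it stood for that picture, good to about 4 mm: a listed point, or the origin of a listed thing).
The state is a dict: "time": time; "joint_positions": joint angles; "joint_vel": joint speeds; "joint_torque": joint torques, N m; "ee_pos": TCP position; "eef_rot": TCP orientation; "ft_force": force on the tool from outside, world axes, zero at the start; "torque": the same for the moment, N m; "width": finger opening in m; "grip_force": force on a finger pad.
Only numpy, scipy, OpenCV 4.12 (cv2) and the standard library are available. Lean on these libraries where they do the work, as an engineer would, in place of code of your own. Each camera call takes 0.05 s, during which the arm holds its last target. There are 200 camera calls.

TASK

Count the lanes of the aluminium divider rack from the end that has the tall post, and run the small marker along the rail with a fingertip until its tab stands over the middle of the third lane. Then push the blue hex key holder across the bench, lengthwise, into that third lane until it is fully home against the back wall. Only push with the fingers: do not lift or tip the hex keys, and leave the other things on the bench where they are.

Things in the scene. Friction and masses are not known exactly. Their poses are not given: they have to be found in the camera images.
- rack: fixed aluminium rack of six equal lanes, open at the top and at the front (robot side). Origin: on the bench, mid-width, at the walls' front tips; x runs level into the lanes, y to the left, z up. Seven walls 6 mm thick, 40 high, rounded front ends. Lanes 42 mm wide, 72 deep, centred at y = 120, 72, 24, -24, -72, -120 mm; floor: the bench. Back wall's face at x = 72 mm, 44 high.
- rail_mid (a point): middle of the top of the steel rail that lies across the rack's wall tops: 8 mm wide, 294 mm long along rack y, at rack x = 34 mm, z = 50 mm. Axes as the rack's. The marker slides on it.
- marker (a joint): travel of the marker along the rail, m: 0 where its tab stands over the middle of the leftmost lane, growing to the right (rack -y), 0.048 per lane, up to 0.240 over the rightmost lane. It slides stiffly (about 1.2 N) and stays where it is left. It starts over the second lane from the left.
- marker_tab (a point): middle of the marker's upright tab: dark steel plate 24 mm along rack x, 10 mm thick along rack y, from z = 53 to 79 mm above the bench (this point at 66 mm). The saddle below it on the rail is 20 mm long along the rail and its top is at z = 54 mm.
- tall_post: round steel post, 14 mm thick and 80 mm tall on a 26 mm foot, fixed, at one end of the rack (rack x = 60 mm, y = +162 or -162 mm); lanes are counted from its end. Origin: centre of its underside.
- short_post: the same post but 40 mm tall, at the other end of the rack. Origin: centre of its underside.
- hex_keys: hex key set in a blue holder, 30 mm wide (its x axis), 90 mm long (its y axis), 21 mm high, loose, lying on the bench in front of the rack, roughly lengthwise to the lanes. Origin: centre of its underside. When home in a lane its front end touches the back wall and about 18 mm stays out in front of the lane. Either end may go in first.
- strip_a: white terminal strip, 18 x 100 x 17 mm, loose, lying lengthwise in the leftmost lane (29 mm sticks out in front). Leave it. Origin: centre of its underside.
- strip_b: another such terminal strip in the rightmost lane. Leave it. Origin: centre of its underside.
- long_pliers: blue-handled pliers, 59 x 164 x 15 mm, lying on the bench. Leave them. Origin: centre of the underside.
- side_driver: red-handled screwdriver, 24 x 200 x 24 mm, lying near the bench's front edge. Leave it. Origin: centre of the underside.
- flux_bottle: cream bottle, 64 x 62 x 155 mm, standing. Leave it. Origin: centre of the underside.
- wash_bottle: white bottle with a red cap, 59 x 58 x 141 mm, standing. Leave it. Origin: centre of the underside.
- red_dispenser: red dispenser, 52 x 143 x 62 mm. Leave it. Origin: centre of the underside.
- tape_black: roll of black tape, 104 mm across, 48 mm high, lying flat. Leave it. Origin: centre of the underside.
There are look-alikes about, which are no part of the job. Leave any orange look-alike of the hex_keys alone.

How it is judged:
By the outcome, as a careful person would: the job done as asked, in the order asked, and still so for the second after the job is handed in, with the robot touching nothing.
It also fails if it takes over 72 s, if anything falls off the work surface, if the arm or the gripper's body presses on something with over 40 N, if the wrist force passes 120 N, or if a joint passes its speed limit or range.

## Working session

There is one attempt and no reset: what is moved stays moved. The work goes in short steps, Python scripts to look and compute and a tool call to move; the robot and the scene stay as the last step left them, time stands still between calls to the robot, and variables do not carry over. Pictures are saved under pics/ and viewed, at most 10 in all, crops included, and the job is handed in when it is done.

Besides the shell and the picture viewer there is one more tool, called after ">>>" in YAML: its name, and indented under it one key for each argument. arm_command: Moves the arm, as the interface text tells. Its arguments: {"type":"object","properties":{"xyz":{"type":"array"},"rot":{"type":"array"},"grip":{"type":"number"},"squeeze":{"type":"number"}},"required":["xyz","rot"]}

```bash
mkdir -p pics; ls
cat > h.py <<'E'
import numpy as np, cv2
from bench import r
def snap(cam,f):
    im=r.camera(cam); cv2.imwrite('pics/'+f,im[:,:,::-1]); return im
def w(cam,p):
    return (np.array(r.camera_model(cam)["T"])@np.r_[p,1])[:3]
def pix(cam,P):
    m=r.camera_model(cam);q=np.linalg.inv(m["T"])@np.r_[P,1]
    return m["cx"]+m["fx"]*q[0]/-q[2], m["cy"]+m["fy"]*-q[1]/-q[2]
def ray(cam,u,v,z):
    m=r.camera_model(cam);T=np.array(m["T"])
    d=T[:3,:3]@np.array([(u-m["cx"])/m["fx"],-(v-m["cy"])/m["fy"],-1]);o=T[:3,3]
    return o+d*(z-o[2])/d[2]
E
python3 - <<'E'
from h import *
s=r.read_state();print(s["time"],s["ee_pos"],s["eef_rot"],s["width"])
for c in ("top","scene"):
    snap(c,c+"0.png"); m=r.camera_model(c); print(c,{k:(np.round(v,3).tolist() if k!='x' else v) for k,v in m.items()})
    for n in ("rack","rail_mid","marker_tab","tall_post","short_post","hex_keys"):
        print(n,[(np.round(w(c,d["at"]),3).tolist(),round(d["conf"],2)) for d in r.spot_point(n,c)[:3]])
print(r.read_state()["time"])
E
```

```text
pics
0.0 [ 0.27996474 -0.55835333  0.22173403] [ 9.73112440e-01  2.30329438e-01 -2.07413039e-04 -6.96988421e-04] 0.08699141612045955
top {'fx': 500.093, 'fy': 500.093, 'cx': 321.017, 'cy': 198.926, 'T': [[-0.003, 0.994, -0.11, 0.353], [-1.0, -0.002, 0.009, -0.158], [0.009, 0.11, 0.994, 1.555], [0.0, 0.0, 0.0, 1.0]]}
rack [([0.57, -0.32, -0.0], 0.96), ([0.626, -0.153, 0.002], 0.57)]
rail_mid [([0.611, -0.315, 0.045], 0.68), ([0.606, -0.439, -0.002], 0.65)]
marker_tab [([0.603, -0.227, 0.068], 0.42)]
tall_post [([0.627, -0.152, -0.002], 0.55)]
short_post [([0.645, -0.476, -0.003], 0.5)]
hex_keys [([0.493, -0.315, 0.003], 0.71), ([0.481, -0.107, -0.0], 0.5)]
scene {'fx': 441.198, 'fy': 441.198, 'cx': 311.922, 'cy': 202.422, 'T': [[-0.773, 0.328, -0.543, -0.165], [-0.634, -0.402, 0.66, 0.632], [-0.002, 0.855, 0.519, 0.718], [0.0, 0.0, 0.0, 1.0]]}
rack [([0.577, -0.319, -0.001], 0.82)]
rail_mid [([0.612, -0.318, 0.046], 0.64)]
marker_tab [([0.606, -0.225, 0.067], 0.54), ([0.408, -0.489, -0.003], 0.24)]
tall_post [([0.625, -0.152, 0.001], 0.59)]
short_post []
hex_keys [([0.496, -0.315, -0.002], 0.61)]
0.7
```

Run:
```python
import cv2
im=cv2.imread('pics/top0.png');cv2.imwrite('pics/tc.png',cv2.resize(im[90:290,240:480],None,fx=3,fy=3,interpolation=cv2.INTER_CUBIC)[:, :])
```

```text
(no output)
```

View pics/tc.png

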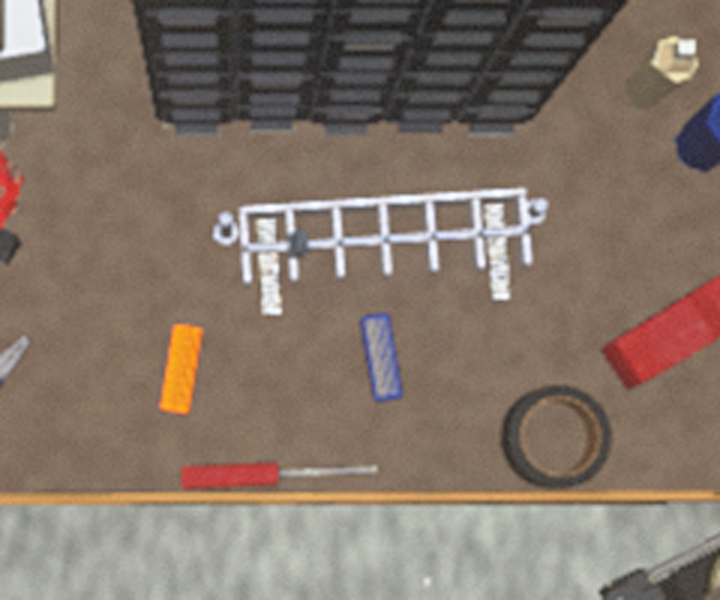

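View pics/scene0.png

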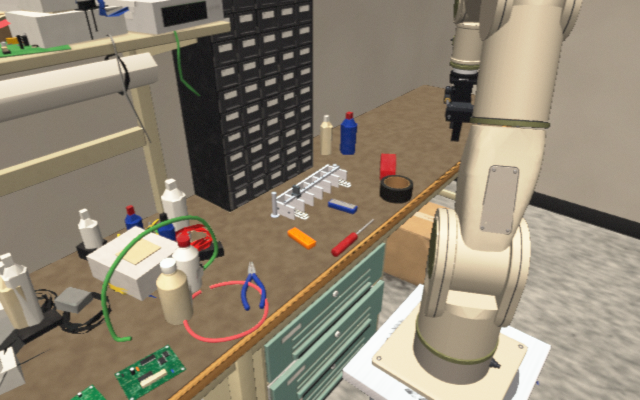

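Top view: the tall post is at the left end (crop 225,228) and the marker at (298,243). The blue holder is at (382,357), and the orange look-alike is well apart at (182,368). The scene view agrees. I'll move above for a wrist view, shutting the fingers on the way.

>>> arm_command:
  xyz:
    - [0.02,0.03,0.01]
    - [0.05,0.06,0.02]
    - [0.08,0.09,0.03]
    - [0.11,0.12,0.04]
    - [0.14,0.15,0.06]
    - [0.17,0.18,0.08]
    - [0.2,0.21,0.1]
    - [0.21,0.24,0.12]
    - [0.21,0.27,0.14]
    - [0.21,0.29,0.15]
    - [0.21,0.29,0.15]
    - [0.21,0.29,0.15]
    - [0.21,0.29,0.15]
  rot:
    - [0,0,-0.05]
    - [0,0,-0.1]
    - [0,0,-0.15]
    - [0,0,-0.2]
    - [0,0,-0.25]
    - [0,0,-0.3]
    - [0,0,-0.35]
    - [0,0,-0.4]
    - [0,0,-0.4]
    - [0,0,-0.4]
    - [0,0,-0.4]
    - [0,0,-0.4]
    - [0,0,-0.4]
  grip: 0

```text
time: 1.78
ee_pos: [0.4898, -0.2694, 0.3722]
eef_rot: [0.999, 0.032, -0.0, 0.0]
ft_force: [-0.0, -0.8, 0.6]
width: 0.008
grip_force: 0.0
```

Run:
```python
from h import *
s=r.read_state();print(s["time"],s["ee_pos"],s["eef_rot"],s["width"])
c="wrist";im=snap(c,"w1.png");m=r.camera_model(c);print(m["fx"],m["cx"],m["cy"]);print(np.round(m["T"],4))
for n in ("rack","rail_mid","marker_tab","tall_post","short_post","hex_keys"):
    print(n,[(np.round(w(c,d["at"]),3).tolist(),round(d["conf"],2)) for d in r.spot_point(n,c)[:3]])
```

```text
1.7833 [ 0.48978519 -0.26944599  0.37221736] [ 9.99486036e-01  3.20552247e-02 -2.40709919e-04  2.63484008e-04] 0.007987473227241238
354.75339238320174 323.85951967053455 195.80523686848244
[[ 6.360e-02  9.660e-01  2.505e-01  5.578e-01]
 [-9.980e-01  6.150e-02  1.610e-02 -2.673e-01]
 [ 1.000e-04 -2.510e-01  9.680e-01  5.342e-01]
 [ 0.000e+00  0.000e+00  0.000e+00  1.000e+00]]
rack [([0.578, -0.323, -0.001], 0.91), ([0.61, -0.32, 0.049], 0.62)]
rail_mid [([0.609, -0.32, 0.048], 0.88)]
marker_tab [([0.455, 0.102, -0.001], 0.68), ([0.602, -0.229, 0.063], 0.59)]
tall_post [([0.626, -0.157, 0.0], 0.81)]
short_post [([0.646, -0.479, -0.002], 0.51)]
hex_keys [([0.482, -0.111, -0.003], 0.75), ([0.492, -0.318, -0.0], 0.72)]
```

View pics/w1.png

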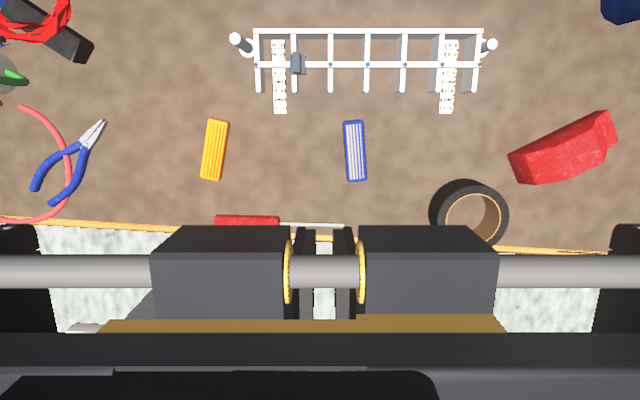

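Run:
```python
import cv2
im=cv2.imread('pics/w1.png')
a=cv2.resize(im[20:70,225:385],None,fx=5,fy=5,interpolation=cv2.INTER_CUBIC)
a2=cv2.resize(im[20:70,350:510],None,fx=5,fy=5,interpolation=cv2.INTER_CUBIC)
cv2.imwrite('pics/c1.png',cv2.vconcat([cv2.resize(im[20:120,225:385],None,fx=5,fy=5,interpolation=cv2.INTER_CUBIC)]))
cv2.imwrite('pics/c2.png',cv2.resize(im[20:120,350:510],None,fx=5,fy=5,interpolation=cv2.INTER_CUBIC))
```

```text
(no output)
```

View pics/c1.png

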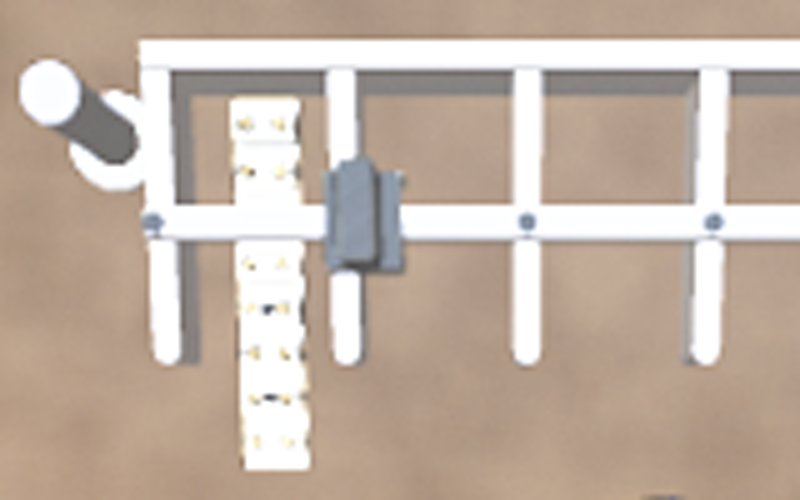

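View pics/c2.png

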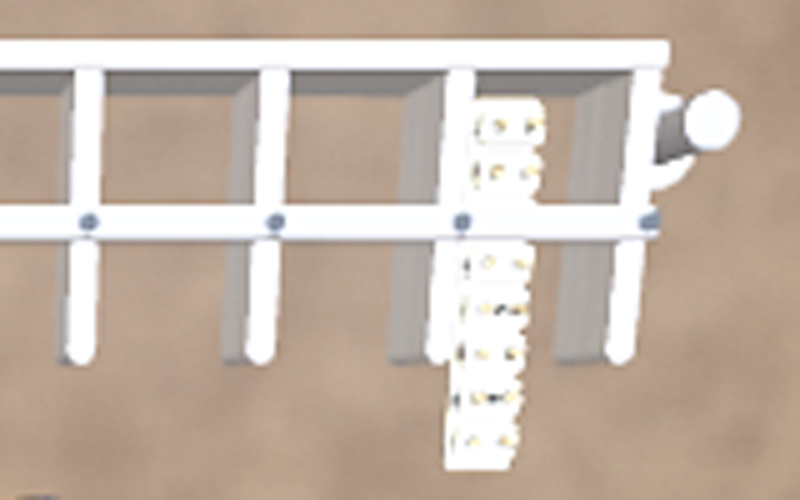

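Third-lane geometry and the marker (crop1 tab at about 358,212) are clear, so I'll fit the rack pose and find the holder.

```bash
cat > fit.py <<'E'
from h import *
from scipy.optimize import least_squares
U=lambda X,Y,o=225:((X+.5)/5-.5+o,(Y+.5)/5-.5+20)
pts=[]
for y,X,o in [(144,167,225),(96,347,225),(48,527,225),(0,706,225),(0,80,350),(-48,260,350),(-96,438,350),(-144,620,350)]: pts.append(((0,y,40),U(X,365,o)))
for y,X,o in [(144,153,225),(48,527,225),(0,713,225),(-48,276,350),(-96,462,350)]: pts.append(((34,y,50),U(X,222,o)))
for y,X,o in [(147,139,225),(-147,669,350)]: pts.append(((72,y,44),U(X,68,o)))
def R2W(p,P):
    c,s=np.cos(p[2]),np.sin(p[2]);x,y,z=np.array(P)/1000
    return np.array([p[0]+c*x-s*y,p[1]+s*x+c*y,z])
f=lambda p:np.concatenate([np.array(pix("wrist",R2W(p,P)))-uv for P,uv in pts])
q=least_squares(f,[.575,-.32,.06]);p=q.x
print("rack",p.round(4),"rms px",np.sqrt(np.mean(q.fun**2)));print(q.fun.reshape(-1,2).round(1).tolist())
def W2R(P): 
    c,s=np.cos(p[2]),np.sin(p[2]);d=np.array(P[:2])-p[:2]; return (np.array([c*d[0]+s*d[1],-s*d[0]+c*d[1]])*1000).round(1)
def hexk(cam,im,near,vmax=400):
    h=cv2.cvtColor(im,cv2.COLOR_RGB2HSV);m=cv2.inRange(h,(105,90,60),(130,255,255));m[vmax:]=0
    m=cv2.morphologyEx(m,cv2.MORPH_CLOSE,np.ones((5,5)))
    best=None
    for c in cv2.findContours(m,0,1)[0]:
        if cv2.contourArea(c)<100: continue
        g=ray(cam,*c[:,0].mean(0),.02)
        if best is None or np.hypot(*(g[:2]-near))<best[0]: best=(np.hypot(*(g[:2]-near)),c)
    G=np.array([ray(cam,u,v,.021)[:2] for u,v in best[1][:,0].astype(float)])
    (c,sz,a)=cv2.minAreaRect((G*1000).astype(np.float32)); return cv2.boxPoints((c,sz,a)),c,sz,a
E
python3 - <<'E'
from fit import *
im=cv2.imread('pics/w1.png')[:,:,::-1].copy()
print("tab top",W2R(ray("wrist",*U(358,212),.079)),"saddle",W2R(ray("wrist",*U(365,222),.054)))
b,c,sz,a=hexk("wrist",im,[.493,-.316]);print(c,sz,a);print([W2R(x/1000) for x in b],W2R(np.array(c)/1000))
for y in (144,77,24): print(y,R2W(p,(34,y,60)))
print(W2R(r.read_state()["ee_pos"]))
E
```

```text
rack [ 0.5771 -0.3215  0.0642] rms px 0.3278754949658933
[[0.2, -0.4], [0.0, -0.4], [-0.1, -0.4], [-0.1, -0.4], [0.1, -0.4], [-0.0, -0.4], [0.2, -0.4], [-0.4, -0.4], [0.4, 0.4], [0.1, 0.5], [0.2, 0.5], [-0.1, 0.5], [-0.1, 0.5], [0.3, 0.2], [-0.6, 0.2]]
tab top [33.8 89.5] saddle [34.1 89.6]
(495.0189514160156, -315.44024658203125) (88.28472137451172, 28.846710205078125) 8.907005310058594
[array([-126.8,   21.7]), array([-124.2,   -7. ]), array([-36.2,   1. ]), array([-38.9,  29.7])] [-81.5  11.4]
144 [ 0.6017778  -0.17565276  0.06      ]
77 [ 0.60607655 -0.24251472  0.06      ]
24 [ 0.60947706 -0.29540551  0.06      ]
[-83.6  57.8]
```

>>> arm_command:
  xyz:
    - [0.025,0.015,-0.02]
    - [0.05,0.03,-0.04]
    - [0.075,0.045,-0.06]
    - [0.1,0.06,-0.08]
    - [0.113,0.072,-0.1]
    - [0.113,0.072,-0.13]
    - [0.113,0.072,-0.16]
    - [0.113,0.072,-0.19]
    - [0.113,0.072,-0.22]
    - [0.113,0.072,-0.25]
    - [0.113,0.072,-0.27]
    - [0.113,0.072,-0.29]
    - [0.113,0.072,-0.3]
    - [0.113,0.072,-0.309]
    - [0.113,0.072,-0.309]
    - [0.113,0.072,-0.309]
    - [0.113,0.072,-0.309]
  rot:
    - [0,0,0]
    - [0,0,0]
    - [0,0,0]
    - [0,0,0]
    - [0,0,0]
    - [0,0,0]
    - [0,0,0]
    - [0,0,0]
    - [0,0,0]
    - [0,0,0]
    - [0,0,0]
    - [0,0,0]
    - [0,0,0]
    - [0,0,0]
    - [0,0,0]
    - [0,0,0]
    - [0,0,0]

```text
time: 3.55
ee_pos: [0.604, -0.1969, 0.0649]
eef_rot: [0.999, 0.032, 0.001, 0.0]
ft_force: [-0.1, 0.5, 0.5]
width: 0.0005
grip_force: 0.0
```

```bash
cat >> fit.py <<'E'
p0=p
E
sed -i 's/^q=least.*/p=np.array([.5771,-.3215,.0642])/; s/^print("rack".*//' fit.py
python3 - <<'E'
from fit import *
s=r.read_state();print(s["time"],s["ee_pos"],W2R(s["ee_pos"]),s["ft_force"],s["width"])
E
```

```text
3.55 [ 0.6040258  -0.19693095  0.06493295] [ 34.9 122.6] [-0.12104625  0.45283097  0.52389001] 0.0005385322497178689
```

>>> arm_command:
  xyz:
    - [0.0,-0.006,0]
    - [0.001,-0.012,0]
    - [0.001,-0.018,0]
    - [0.002,-0.024,0]
    - [0.002,-0.03,0]
    - [0.002,-0.036,0]
    - [0.003,-0.042,0]
    - [0.003,-0.048,0]
    - [0.003,-0.054,0]
    - [0.004,-0.06,0]
    - [0.004,-0.065,0]
    - [0.004,-0.065,0]
    - [0.004,-0.065,0]
  rot:
    - [0,0,0]
    - [0,0,0]
    - [0,0,0]
    - [0,0,0]
    - [0,0,0]
    - [0,0,0]
    - [0,0,0]
    - [0,0,0]
    - [0,0,0]
    - [0,0,0]
    - [0,0,0]
    - [0,0,0]
    - [0,0,0]

```text
time: 4.63
ee_pos: [0.607, -0.2623, 0.0635]
eef_rot: [0.999, 0.032, -0.0, 0.0]
ft_force: [-0.3, -0.1, 0.2]
width: 0.0006
grip_force: 0.0
```

Run:
```python
from fit import *
s=r.read_state();print(s["time"],s["ee_pos"],W2R(s["ee_pos"]),s["ft_force"],s["width"])
im=snap("wrist","w2.png");cv2.imwrite('pics/w2c.png',im[:,:,::-1])
for c in ("wrist","top","scene"):
    if c!="wrist": r.camera(c)
    print(c,[(W2R(w(c,d["at"])),round(d["conf"],2)) for d in r.spot_point("marker_tab",c)[:3]])
for y in (24,33,0): print(pix("wrist",R2W(p,(34,y,50))))
```

```text
4.6333 [ 0.60699437 -0.2623217   0.06346357] [33.6 57.1] [-0.28711709 -0.11881388  0.1887023 ] 0.0005928038786709484
wrist []
top [(array([-25.8, 593.7]), 0.52)]
scene [(array([32.7, 40.6]), 0.49)]
(np.float64(384.699615443876), np.float64(237.2756692986969))
(np.float64(367.68366325695985), np.float64(237.2531265637823))
(np.float64(430.07015531936685), np.float64(237.33577619381043))
```

View pics/w2.png

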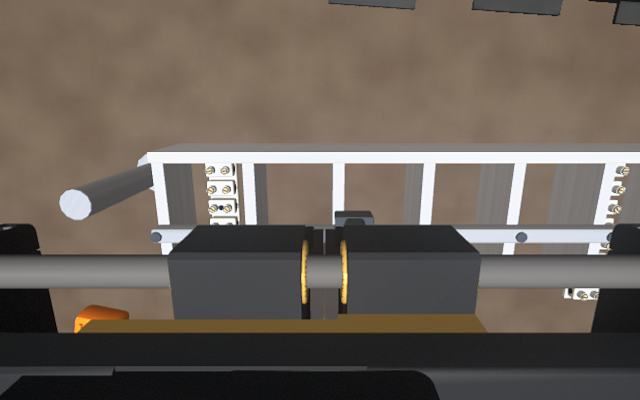

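The marker is partly visible at (353,215), at rack y of about 40.6 mm. I'll push 14 mm more, then back off, raise and measure.

>>> arm_command:
  xyz:
    - [0,-0.004,0]
    - [0.001,-0.008,0]
    - [0.001,-0.012,0]
    - [0.001,-0.014,0]
    - [0.001,-0.014,0]
    - [0.001,-0.014,0]
    - [0.001,0.006,0]
    - [0.0,0.03,0.01]
    - [-0.02,0.03,0.05]
    - [-0.05,0.03,0.09]
    - [-0.08,0.03,0.13]
    - [-0.1,0.03,0.16]
    - [-0.12,0.03,0.18]
    - [-0.12,0.03,0.18]
    - [-0.12,0.03,0.18]
  rot:
    - [0,0,0]
    - [0,0,0]
    - [0,0,0]
    - [0,0,0]
    - [0,0,0]
    - [0,0,0]
    - [0,0,0]
    - [0,0,0]
    - [0,0,0]
    - [0,0,0]
    - [0,0,0]
    - [0,0,0]
    - [0,0,0]
    - [0,0,0]
    - [0,0,0]

```text
time: 6.18
ee_pos: [0.4871, -0.2326, 0.2462]
eef_rot: [0.999, 0.032, 0.002, 0.002]
ft_force: [-0.3, -0.3, -0.2]
width: 0.0004
grip_force: 0.0
```

Run:
```python
from fit import *
s=r.read_state();print(s["time"],s["ee_pos"],W2R(s["ee_pos"]),s["ft_force"],s["width"])
im=snap("wrist","w3.png")
print([(W2R(w("wrist",d["at"])),round(d["conf"],2)) for d in r.spot_point("marker_tab","wrist")[:3]])
u,v=map(int,pix("wrist",R2W(p,(34,24,50))));print(u,v)
u0,v0=max(u-80,0),max(v-45,0);cv2.imwrite('pics/w3c.png',cv2.resize(im[v0:v0+90,u0:u0+160,::-1],None,fx=5,fy=5,interpolation=cv2.INTER_CUBIC));print(u0,v0)
for P in [(34,72,50),(34,48,50),(34,0,50),(34,24,79),(0,48,40),(0,0,40)]:
  a=pix("wrist",R2W(p,P));print(P,[round((a[0]-u0+.5)*5-.5),round((a[1]-v0+.5)*5-.5)])
print(hexk("wrist",im,[.495,-.315]))
```

```text
6.1833 [ 0.48705467 -0.23264162  0.2462394 ] [-84.2  94.5] [-0.30815805 -0.2735722  -0.15095613] 0.00040765268108270444
[(array([34.8, 30.3]), 0.59)]
398 49
318 4
(34, 72, 50) [148, 228]
(34, 48, 50) [277, 228]
(34, 0, 50) [533, 228]
(34, 24, 79) [439, 203]
(0, 48, 40) [264, 420]
(0, 0, 40) [507, 421]
(array([[ 449.3108 , -304.20544],
       [ 453.94122, -333.53455],
       [ 540.55383, -319.86035],
       [ 535.9234 , -290.53125]], dtype=float32), (494.93231201171875, -312.03289794921875), (87.68538665771484, 29.69237518310547), 8.971656799316406)
```

View pics/w3c.png

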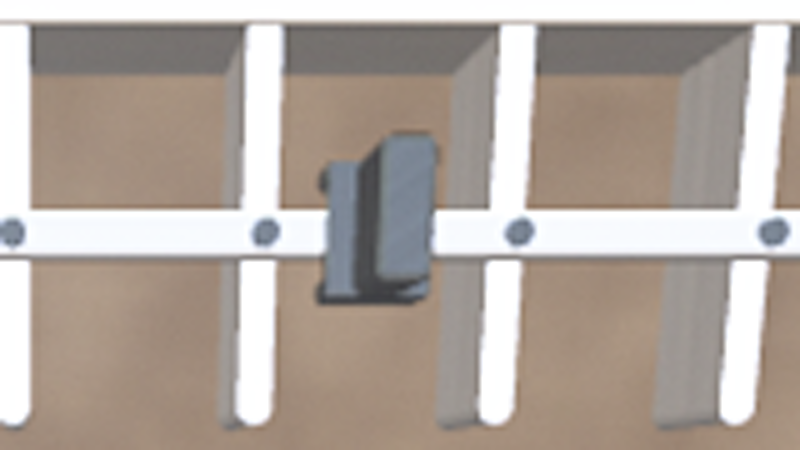

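The saddle's left edge (327) and tab top (383–435) put the marker about 3 mm short of mid-lane, so I'll nudge it.

>>> arm_command:
  xyz:
    - [0.03,0,0]
    - [0.06,0,-0.02]
    - [0.09,0,-0.05]
    - [0.115,0,-0.08]
    - [0.12,0,-0.11]
    - [0.12,0,-0.14]
    - [0.12,0,-0.165]
    - [0.12,0,-0.18]
    - [0.12,-0.012,-0.18]
    - [0.121,-0.024,-0.18]
    - [0.121,-0.036,-0.18]
    - [0.121,-0.042,-0.18]
    - [0.121,-0.047,-0.18]
    - [0.121,-0.047,-0.18]
    - [0.121,-0.047,-0.18]
  rot:
    - [0,0,0]
    - [0,0,0]
    - [0,0,0]
    - [0,0,0]
    - [0,0,0]
    - [0,0,0]
    - [0,0,0]
    - [0,0,0]
    - [0,0,0]
    - [0,0,0]
    - [0,0,0]
    - [0,0,0]
    - [0,0,0]
    - [0,0,0]
    - [0,0,0]

```text
time: 7.53
ee_pos: [0.6084, -0.279, 0.0642]
eef_rot: [0.999, 0.032, 0.0, 0.0]
ft_force: [0.0, 0.2, 0.2]
width: 0.0006
grip_force: 0.0
```

>>> arm_command:
  xyz:
    - [0.0,0.02,0]
    - [-0.0,0.02,0.02]
    - [-0.03,0.0,0.05]
    - [-0.06,-0.01,0.08]
    - [-0.09,-0.015,0.11]
    - [-0.12,-0.015,0.14]
    - [-0.15,-0.015,0.16]
    - [-0.17,-0.015,0.18]
    - [-0.19,-0.015,0.18]
    - [-0.19,-0.015,0.18]
    - [-0.19,-0.015,0.18]
  rot:
    - [0,0,0]
    - [0,0,0]
    - [0,0,0]
    - [0,0,0]
    - [0,0,0]
    - [0,0,0]
    - [0,0,0]
    - [0,0,0]
    - [0,0,0]
    - [0,0,0]
    - [0,0,0]

```text
time: 8.45
ee_pos: [0.4178, -0.2936, 0.2444]
eef_rot: [0.999, 0.032, 0.001, 0.001]
ft_force: [-0.2, 0.0, -0.2]
width: 0.0006
grip_force: 0.0
```

Run:
```python
from fit import *
s=r.read_state();print(s["time"],s["ee_pos"],W2R(s["ee_pos"]),s["ft_force"],s["width"])
im=snap("wrist","w4.png")
u,v=map(int,pix("wrist",R2W(p,(10,24,50))));print(u,v)
u0,v0=max(u-80,0),max(v-60,0);cv2.imwrite('pics/w4c.png',cv2.resize(im[v0:v0+120,u0:u0+160,::-1],None,fx=5,fy=5,interpolation=cv2.INTER_CUBIC));print(u0,v0)
for P in [(34,48,50),(34,0,50),(34,24,79),(34,34,54),(34,14,54),(0,48,40),(0,0,40)]:
  a=pix("wrist",R2W(p,P));print(P,[round((a[0]-u0+.5)*5-.5),round((a[1]-v0+.5)*5-.5)])
b,c,sz,a=hexk("wrist",im,[.495,-.315],230);print(c,sz,a,[W2R(x/1000) for x in b])
```

```text
8.45 [ 0.41782979 -0.29357951  0.24436402] [-157.2   38.1] [-0.16558297  0.04348619 -0.21219787] 0.000592241534226704
338 -7
258 0
(34, 48, 50) [268, -188]
(34, 0, 50) [539, -188]
(34, 24, 79) [411, -258]
(34, 34, 54) [347, -197]
(34, 14, 54) [462, -197]
(0, 48, 40) [271, 38]
(0, 0, 40) [527, 38]
(494.52105712890625, -315.328857421875) (87.60922241210938, 28.853805541992188) 9.000338554382324 [array([-127. ,   21.8]), array([-124.3,   -7. ]), array([-37.1,   1.2]), array([-39.7,  29.9])]
```

View pics/w4c.png

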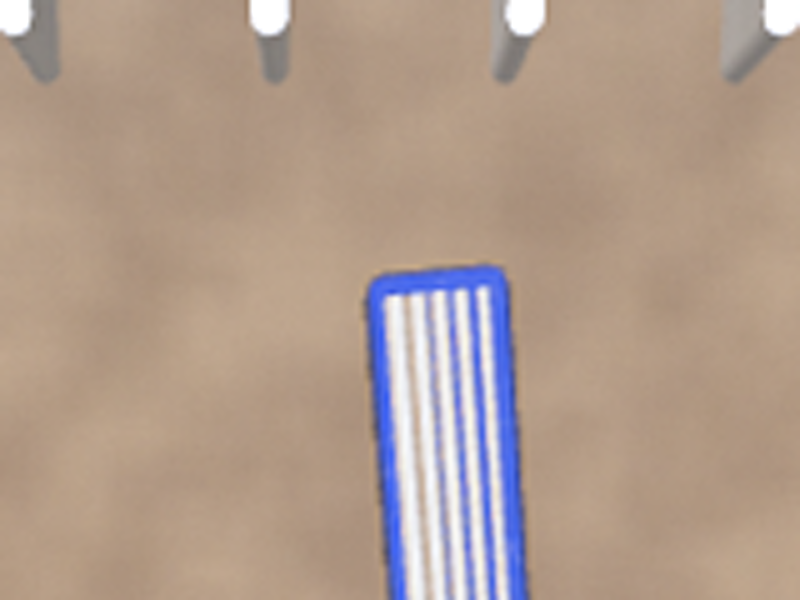

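The holder lies at rack (-82, 11) mm, yawed 5° to the lane. I'll push its right side with the flat of a finger to align it and centre it.

>>> arm_command:
  xyz:
    - [0.025,-0.02,0]
    - [0.05,-0.04,-0.03]
    - [0.077,-0.063,-0.06]
    - [0.077,-0.063,-0.095]
    - [0.077,-0.063,-0.13]
    - [0.077,-0.063,-0.165]
    - [0.077,-0.063,-0.195]
    - [0.077,-0.063,-0.215]
    - [0.077,-0.063,-0.228]
    - [0.077,-0.063,-0.234]
    - [0.077,-0.063,-0.234]
    - [0.077,-0.063,-0.234]
  rot:
    - [0,0,0]
    - [0,0,0]
    - [0,0,0]
    - [0,0,0]
    - [0,0,0]
    - [0,0,0]
    - [0,0,0]
    - [0,0,0]
    - [0,0,0]
    - [0,0,0]
    - [0,0,0]
    - [0,0,0]

```text
time: 9.5
ee_pos: [0.4961, -0.3568, 0.0104]
eef_rot: [0.999, 0.033, 0.001, 0.0]
ft_force: [-0.1, 0.1, 0.3]
width: 0.0007
grip_force: 0.0
```

Run:
```python
from fit import *
s=r.read_state();print(s["time"],s["ee_pos"],W2R(s["ee_pos"]),s["ft_force"],s["width"])
```

```text
9.5 [ 0.49608805 -0.35679415  0.01036936] [-83.1 -30. ] [-0.12865935  0.14245597  0.27851705] 0.000679592440289878
```

>>> arm_command:
  xyz:
    - [0,0.004,0]
    - [0,0.008,0]
    - [-0.001,0.012,0]
    - [-0.001,0.015,0]
    - [-0.001,0.018,0]
    - [-0.001,0.021,0]
    - [-0.002,0.024,0]
    - [-0.002,0.0265,0]
    - [-0.002,0.0265,0]
    - [-0.002,0.0265,0]
  rot:
    - [0,0,0]
    - [0,0,0]
    - [0,0,0]
    - [0,0,0]
    - [0,0,0]
    - [0,0,0]
    - [0,0,0]
    - [0,0,0]
    - [0,0,0]
    - [0,0,0]

```text
time: 10.33
ee_pos: [0.4931, -0.3298, 0.0094]
eef_rot: [0.999, 0.033, -0.0, -0.0]
ft_force: [1.0, 0.1, 1.3]
width: 0.0006
grip_force: 0.0
```

>>> arm_command:
  xyz:
    - [0,-0.01,0]
    - [0,-0.03,0]
    - [0,-0.03,0.03]
    - [-0.01,-0.025,0.06]
    - [-0.03,-0.01,0.09]
    - [-0.05,0.0,0.12]
    - [-0.07,0.01,0.15]
    - [-0.09,0.02,0.18]
    - [-0.1,0.03,0.21]
    - [-0.1,0.03,0.24]
    - [-0.1,0.03,0.26]
    - [-0.1,0.03,0.28]
    - [-0.1,0.03,0.28]
    - [-0.1,0.03,0.28]
    - [-0.1,0.03,0.28]
  rot:
    - [0,0,0]
    - [0,0,0]
    - [0,0,0]
    - [0,0,0]
    - [0,0,0]
    - [0,0,0]
    - [0,0,0]
    - [0,0,0]
    - [0,0,0]
    - [0,0,0]
    - [0,0,0]
    - [0,0,0]
    - [0,0,0]
    - [0,0,0]
    - [0,0,0]

```text
time: 11.58
ee_pos: [0.3928, -0.3005, 0.2889]
eef_rot: [0.999, 0.032, -0.0, -0.0]
ft_force: [-0.2, 0.1, -0.4]
width: 0.0002
grip_force: 0.0
```

Run:
```python
from fit import *
s=r.read_state();print(s["time"],s["ee_pos"],W2R(s["ee_pos"]),s["ft_force"],s["width"])
im=snap("wrist","w5.png")
b,c,sz,a=hexk("wrist",im,[.495,-.305],230);print(c,sz,a,np.degrees(p[2]),W2R(np.array(c)/1000),[W2R(x/1000) for x in b])
u,v=map(int,pix("wrist",R2W(p,(10,24,50))));print(u,v)
u0,v0=max(u-80,0),max(v-60,0);cv2.imwrite('pics/w5c.png',cv2.resize(im[v0:v0+120,u0:u0+160,::-1],None,fx=5,fy=5,interpolation=cv2.INTER_CUBIC))
for P in [(34,48,50),(34,0,50),(34,24,79),(34,34,54),(34,14,54),(0,48,40),(0,0,40)]:
  a=pix("wrist",R2W(p,P));print(P,[round((a[0]-u0+.5)*5-.5),round((a[1]-v0+.5)*5-.5)])
```

```text
11.5833 [ 0.39284959 -0.30048133  0.28885811] [-182.5   32.8] [-0.22635438  0.08811787 -0.44041943] 0.00018888864636859185
(493.74371337890625, -306.68780517578125) (87.5788345336914, 28.211929321289062) 4.448831081390381 3.678389044739885 [-82.2  20.1] [array([-126.2,   33.6]), array([-125.8,    5.4]), array([-38.3,   6.6]), array([-38.6,  34.8])]
331 -23
(34, 48, 50) [283, -253]
(34, 0, 50) [526, -253]
(34, 24, 79) [408, -320]
(34, 34, 54) [354, -262]
(34, 14, 54) [456, -262]
(0, 48, 40) [287, -46]
(0, 0, 40) [518, -46]
```

View pics/w5c.png

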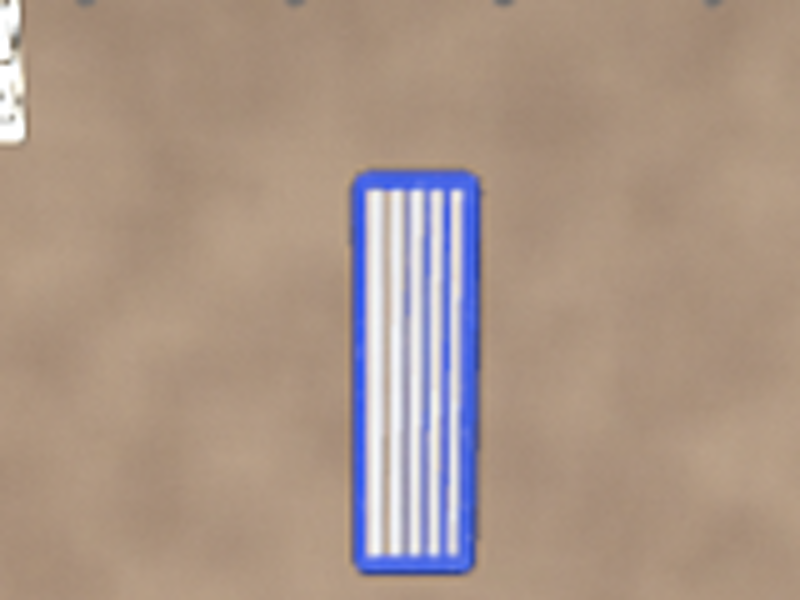

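The holder is now aligned (0.8°) and centred at y = 20, where 24 is wanted. One more 4 mm nudge.

>>> arm_command:
  xyz:
    - [0.03,-0.02,-0.01]
    - [0.06,-0.04,-0.03]
    - [0.09,-0.051,-0.06]
    - [0.103,-0.051,-0.095]
    - [0.103,-0.051,-0.13]
    - [0.103,-0.051,-0.165]
    - [0.103,-0.051,-0.2]
    - [0.103,-0.051,-0.23]
    - [0.103,-0.051,-0.255]
    - [0.103,-0.051,-0.27]
    - [0.103,-0.051,-0.279]
    - [0.103,-0.051,-0.279]
    - [0.102,-0.045,-0.279]
    - [0.102,-0.038,-0.279]
    - [0.102,-0.034,-0.279]
    - [0.101,-0.031,-0.279]
    - [0.101,-0.028,-0.279]
    - [0.101,-0.025,-0.279]
    - [0.101,-0.025,-0.279]
    - [0.101,-0.025,-0.279]
  rot:
    - [0,0,0]
    - [0,0,0]
    - [0,0,0]
    - [0,0,0]
    - [0,0,0]
    - [0,0,0]
    - [0,0,0]
    - [0,0,0]
    - [0,0,0]
    - [0,0,0]
    - [0,0,0]
    - [0,0,0]
    - [0,0,0]
    - [0,0,0]
    - [0,0,0]
    - [0,0,0]
    - [0,0,0]
    - [0,0,0]
    - [0,0,0]
    - [0,0,0]

```text
time: 13.3
ee_pos: [0.4942, -0.3251, 0.0107]
eef_rot: [0.999, 0.033, 0.0, 0.0]
ft_force: [0.0, 1.4, -0.0]
width: 0.0002
grip_force: 0.0
```

>>> arm_command:
  xyz:
    - [0,-0.01,0]
    - [0,-0.03,0]
    - [0,-0.03,0.03]
    - [-0.01,-0.025,0.06]
    - [-0.03,-0.01,0.09]
    - [-0.05,0.0,0.12]
    - [-0.07,0.01,0.15]
    - [-0.08,0.02,0.18]
    - [-0.08,0.025,0.21]
    - [-0.08,0.025,0.24]
    - [-0.08,0.025,0.27]
    - [-0.08,0.025,0.3]
    - [-0.08,0.025,0.33]
    - [-0.08,0.025,0.35]
    - [-0.08,0.025,0.35]
    - [-0.08,0.025,0.35]
  rot:
    - [0,0,0]
    - [0,0,0]
    - [0,0,0]
    - [0,0,0]
    - [0,0,0]
    - [0,0,0]
    - [0,0,0]
    - [0,0,0]
    - [0,0,0]
    - [0,0,0]
    - [0,0,0]
    - [0,0,0]
    - [0,0,0]
    - [0,0,0]
    - [0,0,0]
    - [0,0,0]

```text
time: 14.63
ee_pos: [0.4144, -0.301, 0.3614]
eef_rot: [0.999, 0.032, 0.001, 0.001]
ft_force: [-0.6, -0.0, -0.8]
width: 0.0003
grip_force: 0.0
```

Run:
```python
from fit import *
s=r.read_state();print(s["time"],s["ee_pos"],W2R(s["ee_pos"]),s["ft_force"],s["width"])
im=snap("wrist","w6.png")
b,c,sz,a=hexk("wrist",im,[.495,-.305],230);print(c,sz,a,W2R(np.array(c)/1000),[W2R(x/1000) for x in b])
print([(W2R(w("wrist",d["at"])),round(d["conf"],2)) for d in r.spot_point("marker_tab","wrist")[:3]])
for P in [(34,48,50),(34,0,50),(34,24,79),(34,34,54),(34,14,54)]: print(P,np.round(pix("wrist",R2W(p,P)),1))
v=round(pix("wrist",R2W(p,(34,24,50)))[1])
u0=round(pix("wrist",R2W(p,(34,60,50)))[0]);u1=round(pix("wrist",R2W(p,(34,-12,50)))[0])
if v>4:
  g=cv2.cvtColor(im,cv2.COLOR_RGB2GRAY)
  print(u0)
  for k in range(v-6,v+7,2): print(k,g[k,u0:u1].tolist()) if k>=0 else 0
```

```text
14.6333 [ 0.41437852 -0.30103486  0.36142051] [-161.1   30.9] [-0.57092124 -0.02691573 -0.80533334] 0.0003401013542104001
(493.5927429199219, -301.74005126953125) (86.46036529541016, 27.806577682495117) 3.7153215408325195 [-82.1  25.1] [array([-125.3,   39. ]), array([-125.3,   11.1]), array([-38.8,  11.2]), array([-38.8,  39. ])]
[]
(34, 48, 50) [308.8  -5.9]
(34, 0, 50) [348.9  -5.9]
(34, 24, 79) [329.2 -13.7]
(34, 34, 54) [320.5  -6.9]
(34, 14, 54) [337.3  -6.9]
```

Run:
```python
from fit import *
print("driver tip",ray("top",365,246.5,.01),ray("top",335,247,.01))
print("target",R2W(p,(-148,25,10)),"rear",R2W(p,(-127,25,10)), "home tcp",R2W(p,(-27.5,24.5,10)))
```

```text
driver tip [ 0.37589374 -0.30744038  0.01      ] [ 0.37461139 -0.21505458  0.01      ]
target [ 0.427801   -0.30604658  0.01      ] rear [ 0.44875774 -0.3046993   0.01      ] home tcp [ 0.54808483 -0.29881476  0.01      ]
```

>>> arm_command:
  xyz:
    - [0.013,-0.005,-0.035]
    - [0.013,-0.005,-0.07]
    - [0.013,-0.005,-0.105]
    - [0.013,-0.005,-0.14]
    - [0.013,-0.005,-0.175]
    - [0.013,-0.005,-0.21]
    - [0.013,-0.005,-0.245]
    - [0.013,-0.005,-0.28]
    - [0.013,-0.005,-0.31]
    - [0.013,-0.005,-0.335]
    - [0.013,-0.005,-0.351]
    - [0.013,-0.005,-0.351]
    - [0.013,-0.005,-0.351]
  rot:
    - [0,0,0]
    - [0,0,0]
    - [0,0,0]
    - [0,0,0]
    - [0,0,0]
    - [0,0,0]
    - [0,0,0]
    - [0,0,0]
    - [0,0,0]
    - [0,0,0]
    - [0,0,0]
    - [0,0,0]
    - [0,0,0]

```text
time: 15.82
ee_pos: [0.426, -0.3046, 0.0085]
eef_rot: [0.999, 0.032, -0.001, -0.001]
ft_force: [0.5, 0.1, 1.2]
width: 0.0004
grip_force: 0.0
```

>>> arm_command:
  xyz:
    - [0.005,0,0]
    - [0.01,0.001,0]
    - [0.014,0.001,0]
    - [0.018,0.001,0]
    - [0.022,0.001,0]
    - [0.026,0.002,0]
    - [0.03,0.002,0]
    - [0.034,0.002,0]
    - [0.038,0.002,0]
    - [0.042,0.003,0]
    - [0.046,0.003,0]
    - [0.05,0.003,0]
    - [0.05,0.003,0]
  rot:
    - [0,0,0]
    - [0,0,0]
    - [0,0,0]
    - [0,0,0]
    - [0,0,0]
    - [0,0,0]
    - [0,0,0]
    - [0,0,0]
    - [0,0,0]
    - [0,0,0]
    - [0,0,0]
    - [0,0,0]
    - [0,0,0]

```text
time: 16.9
ee_pos: [0.4782, -0.3019, 0.0096]
eef_rot: [0.999, 0.033, 0.0, -0.0]
ft_force: [-0.3, 0.7, -0.0]
width: 0.0006
grip_force: 0.0
```

Run:
```python
from fit import *
s=r.read_state();print(s["time"],s["ee_pos"],W2R(s["ee_pos"]),s["ft_force"],s["width"])
for c,vm in (("wrist",225),("top",400)):
    im=snap(c,"x_"+c+".png")
    b,cc,sz,a=hexk(c,im,[.523,-.300],vm);print(cc,sz,a,W2R(np.array(cc)/1000))
    print([(W2R(w(c,d["at"])),round(d["conf"],2)) for d in r.spot_point("marker_tab",c)[:3]])
```

```text
16.9 [ 0.47824497 -0.30192065  0.00958067] [-97.4  25.9] [-0.2622788   0.66312635 -0.02774472] 0.0005783216193751878
(535.6773681640625, -299.3621826171875) (83.56248474121094, 28.315044403076172) 3.7504913806915283 [-39.9  24.7]
[(array([-2.4,  1.2]), 0.58)]
(431.9071044921875, 118.6588134765625) (54.583221435546875, 109.21820068359375) 45.55125427246094 [-116.7  448.6]
[(array([33. ,  2.6]), 0.54), (array([33.9, 25.2]), 0.4)]
```

>>> arm_command:
  xyz:
    - [0.004,0,0]
    - [0.009,0.001,0]
    - [0.014,0.001,0]
    - [0.019,0.001,0]
    - [0.024,0.001,0]
    - [0.029,0.002,0]
    - [0.034,0.002,0]
    - [0.039,0.002,0]
    - [0.044,0.003,0]
    - [0.049,0.003,0]
    - [0.054,0.003,0]
    - [0.058,0.003,0]
    - [0.062,0.004,0]
    - [0.064,0.004,0]
    - [0.066,0.004,0]
    - [0.066,0.004,0]
  rot:
    - [0,0,0]
    - [0,0,0]
    - [0,0,0]
    - [0,0,0]
    - [0,0,0]
    - [0,0,0]
    - [0,0,0]
    - [0,0,0]
    - [0,0,0]
    - [0,0,0]
    - [0,0,0]
    - [0,0,0]
    - [0,0,0]
    - [0,0,0]
    - [0,0,0]
    - [0,0,0]

```text
time: 18.43
ee_pos: [0.5436, -0.2981, 0.0096]
eef_rot: [0.999, 0.033, 0.0, 0.0]
ft_force: [-0.3, -0.7, 0.3]
width: 0.0006
grip_force: 0.0
```

>>> arm_command:
  xyz:
    - [0.001,0,0]
    - [0.002,0,0]
    - [0.002,0,0]
  rot:
    - [0,0,0]
    - [0,0,0]
    - [0,0,0]

```text
time: 18.68
ee_pos: [0.5452, -0.2982, 0.0096]
eef_rot: [0.999, 0.032, 0.0, 0.0]
ft_force: [0.1, -0.4, -0.3]
width: 0.0005
grip_force: 0.2
```

>>> arm_command:
  xyz:
    - [0.001,0,0]
    - [0.002,0,0]
    - [0.003,0,0]
    - [0.003,0,0]
  rot:
    - [0,0,0]
    - [0,0,0]
    - [0,0,0]
    - [0,0,0]

```text
time: 19.02
ee_pos: [0.5468, -0.2983, 0.0095]
eef_rot: [0.999, 0.032, -0.001, -0.0]
ft_force: [-7.6, 0.9, 6.1]
width: 0.0006
grip_force: 3.7
```

>>> arm_command:
  xyz:
    - [0.001,0,0]
    - [0.001,0,0]
    - [0.002,0,0]
    - [0.002,0,0]
  rot:
    - [0,0,0]
    - [0,0,0]
    - [0,0,0]
    - [0,0,0]

```text
time: 19.35
ee_pos: [0.5469, -0.2984, 0.0093]
eef_rot: [0.999, 0.032, -0.003, -0.001]
ft_force: [-14.8, 3.5, 12.5]
width: 0.0004
grip_force: 7.7
```

Firm contact at x = 0.547, where home was predicted. I'll back off, raise and inspect.

>>> arm_command:
  xyz:
    - [-0.01,0,0]
    - [-0.03,-0.002,0]
    - [-0.05,-0.002,0.01]
    - [-0.06,-0.002,0.04]
    - [-0.06,-0.002,0.08]
    - [-0.06,-0.002,0.12]
    - [-0.06,-0.002,0.16]
    - [-0.06,-0.002,0.2]
    - [-0.06,-0.002,0.23]
    - [-0.06,-0.002,0.26]
    - [-0.06,-0.002,0.28]
    - [-0.06,-0.002,0.28]
    - [-0.06,-0.002,0.28]
    - [-0.06,-0.002,0.28]
  rot:
    - [0,0,0]
    - [0,0,0]
    - [0,0,0]
    - [0,0,0]
    - [0,0,0]
    - [0,0,0]
    - [0,0,0]
    - [0,0,0]
    - [0,0,0]
    - [0,0,0]
    - [0,0,0]
    - [0,0,0]
    - [0,0,0]
    - [0,0,0]

```text
time: 20.52
ee_pos: [0.4899, -0.3001, 0.2887]
eef_rot: [0.999, 0.032, -0.0, -0.0]
ft_force: [0.1, 0.1, -0.2]
width: 0.0003
grip_force: 0.0
```

Run:
```python
from fit import *
s=r.read_state();print(s["time"],s["ee_pos"],W2R(s["ee_pos"]),s["ft_force"],s["width"])
c="wrist";im=snap(c,"w7.png")
print([(W2R(w(c,d["at"])),round(d["conf"],2)) for d in r.spot_point("marker_tab",c)[:3]],[(W2R(w(c,d["at"])),round(d["conf"],2)) for d in r.spot_point("hex_keys",c)[:3]])
u,v=map(int,pix(c,R2W(p,(20,24,50))))
u0,v0=max(u-80,0),max(v-60,0);cv2.imwrite('pics/w7c.png',cv2.resize(im[v0:v0+120,u0:u0+160,::-1],None,fx=5,fy=5,interpolation=cv2.INTER_CUBIC));print(u0,v0)
for P in [(34,48,50),(34,0,50),(34,24,79),(34,34,54),(34,14,54),(0,48,40),(0,0,40),(-18,24,21),(72,24,21),(72,24,44)]:
  a=pix(c,R2W(p,P));print(P,[round((a[0]-u0+.5)*5-.5),round((a[1]-v0+.5)*5-.5)])
```

```text
20.5167 [ 0.48991196 -0.30005037  0.28867387] [-85.6  27. ] [ 0.12788919  0.13459183 -0.18917042] 0.000336599556182855
[(array([35.7, 24.6]), 0.57)] [(array([24. , 23.1]), 0.73), (array([-83. , 216.5]), 0.6)]
245 7
(34, 48, 50) [290, 234]
(34, 0, 50) [518, 235]
(34, 24, 79) [404, 214]
(34, 34, 54) [356, 232]
(34, 14, 54) [452, 232]
(0, 48, 40) [295, 404]
(0, 0, 40) [512, 405]
(-18, 24, 21) [403, 488]
(72, 24, 21) [404, 69]
(72, 24, 44) [404, 44]
```

View pics/w7c.png

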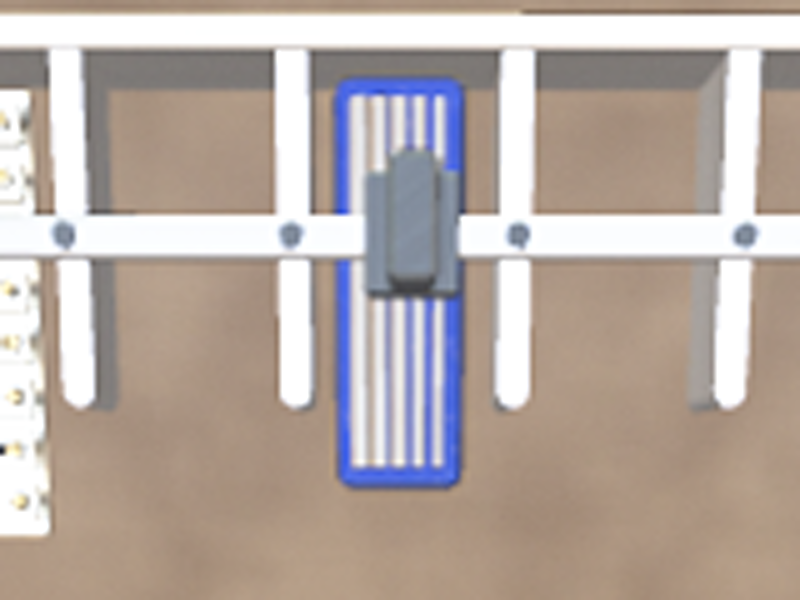

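The view shows the marker tab at crop (413,214), within 2 mm of the third lane's middle. The holder sits straight in that lane, its rear edge at row 487 against 488 predicted for home. The arm is clear, so I'm handing in.

```bash
python3 -c "
from bench import r
print(r.close_job())"
```

```text
the job is handed in; nothing more can be done
None
```

I ran the marker over the third lane from the tall post (its tab is about 2 mm right of the lane's middle), then pushed the blue hex key holder straight in until it stopped firmly against the back wall, and handed the job in at about 21 s.

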